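Hold the child-safe jar caddy open

ROBOT

A 7-joint arm with a two-finger parallel gripper is mounted at the origin on the work surface. World frame = base frame: x ahead of the robot, y to its left, z up, the work surface at z = 0. Lengths are in m, angles in rad, forces in N, time in s.
With the tool pointing down it reaches from about 0.4 to 0.85 m from the base axis. Payload 10.4 kg.
Tool frame: the origin (TCP) lies between the finger pads; the fingertips stand ahead of it and the grasp point (between the pads) lies 5 mm behind it (manip.tip_extent is the z of the fingertips in the tool frame, in m); z points along the fingers, y is the line along which they close (so a half turn about z gives the same grasp; the last joint's range is limited). The gripper opens to 85 mm and grips with 20 to 120 N. Pads are 22 mm wide; open, the fingers measure 114 mm over their backs; the gripper's body (76 mm by 85 mm) begins 54 mm behind the grasp point. The pads swing forward as they close: fully open they stand 13 mm farther back than shut.
Start: joints at [-1.185, 0.332, -0.065, 1.46, 0.022, 1.35, -0.088], TCP at [0.248, 0.574, 0.245] pointing down, gripper open.
Joint ranges: [-2.6, 2.6], [-0.5, 2.12], [-1.47, 1.34], [0.16, 2.42], [-1.27, 4.41], [0.06, 2.06], [-2.6, 2.6]. Speed limits (rad/s): [2.22, 2.22, 2.79, 2.79, 3.14, 3.14, 3.14].

INTERFACE

Orientations are given as a unit quaternion [x, y, z, w].
In Python, from workcell import status, viewer, manip gives the robot as it stands.
- The arm moves only by the tool play_rows, never from a script. Its argument "plan" is one flat list of numbers, 7 for each row, row after row: the turn, a rotation vector about the tool's x, y, z in degrees, then the shift along the tool's x, y, z in m, then the opening, from 0 (shut) to 1 (fully open). In form: [ax, ay, az, dx, dy, dz, grip, ax, ay, az, dx, dy, dz, grip, ...]. A call has 1 to 20 rows; each row is the pose to reach, as a shift and turn from the pose commanded when the call began, along the tool's axes at that moment; what a row does not reach only later rows make up. A row lasts 1/8 s, in which the tool goes at most 62.5 mm and 10.7 degrees, less where a joint would pass 70% of its speed; a pose out of reach is approached as far as the arm can. A call with a gripper value outside its range is refused whole. The fingers move at their own pace and stop on an object; "squeeze" is the grip in N (left out, the last holds). Time passes only in rows, so rows that repeat a pose let the fingers close. It gives the time, the measured TCP pose, the force, the opening and the grip force at its end, in the units of the state.
- status.get_obs(): the state, without advancing time (a new reading comes with each control period).
- viewer.camera(name): name is "side" or "top"; returns the picture (420x560x3 uint8, red, green, blue); there is no depth.
- viewer.camera_model(name): a dict with "fx", "fy", "cx", "cy" (pixels), "R" (3x3) and "t" (3): a world point X has camera coordinates R X + t. Camera axes: x right, y down, z forward; pixel columns grow to the right and rows downward; lengths in m; the calibration is good to about 2 mm. A picture is of the moment at which its call begins. camera_model takes no time and is no camera call.
- manip.hand_in(): hands the job in; it is judged then, once.
The state is a dict: "clock": time; "joint_pos": joint angles; "joint_velocities": joint speeds; "tau": joint torques, N m; "position": TCP position; "ee_rot": TCP orientation; "ft_force": force on the tool from outside, world axes, zero at the start; "torque": the same for the moment, N m; "grip_width": opening from 0.0 (shut) to 1.0 (fully open); "grasp_force": force on a finger pad.
Only numpy, scipy, OpenCV 4.12 (cv2) and the standard library are available. Lean on these libraries where they do the work, as an engineer would, in place of code of your own. Each camera call takes 0.05 s, during which the arm holds its last target. There are 200 camera calls.

TASK

Open the child-safe jar caddy: first squeeze the two tabs of the safety catch on the latch block fully together, then squeeze the two tabs on the gate fully together and, keeping them squeezed, swing the gate past its detent until it stands wide open, close to a right angle. Finish while still holding the squeezed gate tabs with the gate wide open and still, since the gate springs back when let go. Leave the jars, mug, bottle and other things around it standing where they are.

Things in the scene. Friction and masses are not known exactly. Their poses are not given: they have to be found in the camera images.
- caddy: Jar caddy fixed to the worktop: grey tray 160 (x) x 210 (y) x 12 mm, wire sides and back 125 mm high, a wire gate across its front (-x) and, at the -y end of the front, a dark steel latch block 130 mm high reaching to y -207 mm. Origin: centre of the tray's underside, z up. Its place and yaw vary.
- safety_mid (a point): Squeeze point of the safety catch, above the latch block, 158 mm above the worktop, midway between the outer faces of its two steel tabs when fully squeezed; caddy's axes. Tabs: 22 mm (x) x 10 mm (y), 130 to 180 mm above the worktop. Outer faces: fixed tab at y -16 mm; sliding tab (nearer the gate) at y +30 mm with the joint at 0, +16 mm squeezed.
- safety (a joint): Safety catch: travel of its sliding tab towards the fixed tab (caddy -y), 0 to 0.014 m (fully squeezed); starts at 0 to 0.003. About 5 N of friction, no spring: it stays where it is slid. Its bolt in front of the gate's free end locks the gate; clear from about 0.010.
- grip_mid (a point): Squeeze point of the gate, fixed to it, 158 mm up, 126 mm from the hinge axis, midway between the outer faces of the gate's two steel tabs when fully squeezed. Axes turn with the gate (caddy's when shut; +y towards the hinge). Tabs: 22 mm (x) x 10 mm (y), 125-128 to 180 mm up. Outer faces: fixed tab (hinge side) y +16 mm; sliding tab y -28 mm at rest, -16 mm squeezed.
- catch (a joint): Gate catch: travel of the gate's sliding tab towards its fixed tab, 0 to 0.012 m (fully squeezed). A spring pushes it back (3 N at rest, 8 N squeezed) when let go. Its bolt locks the shut gate to the latch block unless squeezed beyond about 0.009.
- gate_hinge (a point): Point on the gate's vertical hinge axis (at the caddy's front left corner, +y), 158 mm above the worktop; its axes turn with the gate.
- gate (a joint): Gate angle, rad: 0 shut, growing as its free end swings out to the front (clockwise from above); stop at 1.5, wide open above 1.2 (1.35 is good). Wire gate 170 mm long, 36 to 125 mm up; its sweep is clear. A spring pulls it shut (1 to 3 N at the tabs); the detent at 0.45 to 0.65 takes about 8 N at the tabs to pass; let go, it swings back.
- jar_tall: Glass jar, 54 mm across, 110 mm high, standing in the caddy; leave alone. Origin: centre of its underside.
- jar_small: Glass jar, 44 mm across, 85 mm high, standing in the caddy; leave alone. Origin: centre of its underside.
- tin: Tin, 52 mm across, 95 mm high, standing in the caddy; leave alone. Origin: centre of its underside.
- mug: White mug, 80 mm across, 90 mm high, to the left of the caddy's front; leave alone. Origin: centre of its underside.
- shaker: Steel shaker, 40 mm across, 74 mm high, in front of the latch block; leave alone. Origin: centre of its underside.
- oil_bottle: Oil bottle, 64 mm across, 230 mm high, to the right of the caddy; leave alone. Origin: centre of its underside.

How it is judged:
By the outcome, as a careful person would: the job done as asked, in the order asked, and still so for the second after the job is handed in, while the arm keeps its last pose, push and grip.
It also fails if it takes over 48 s, if anything falls off the work surface, if the arm or the gripper's body presses on something with over 40 N, if the wrist force passes 120 N, or if a joint passes its speed limit or range.

## Working session

There is one attempt and no reset: what is moved stays moved. The work goes in short steps, Python scripts to look and compute and a tool call to move; the robot and the scene stay as the last step left them, time stands still between calls to the robot, and variables do not carry over. Pictures are saved under pics/ and viewed, at most 10 in all, crops included, and the job is handed in when it is done.

Besides the shell and the picture viewer there is one more tool, called after "Request:" as name(argument=value, ...) on one line, values as JSON. play_rows: Moves the arm, as the interface text tells. Its arguments: {"type":"object","properties":{"plan":{"type":"array","items":{"type":"number"}},"squeeze":{"type":"number"}},"required":["plan"]}

```bash
mkdir -p pics; python3 - <<'E'
from workcell import status, viewer, manip
import cv2,numpy as np
np.set_printoptions(precision=4,suppress=True)
for n in ("side","top"):
    im=viewer.camera(n); cv2.imwrite(f"pics/{n}0.png",im[:,:,::-1]); m=viewer.camera_model(n)
    R=np.array(m["R"]);t=np.array(m["t"]);print(n,m["fx"],m["fy"],m["cx"],m["cy"],"cam at",-R.T@t)
print(status.get_obs(),manip.tip_extent)
E
```

```text
side 385.579997803883 385.579997803883 282.62963646774114 206.13815736888898 cam at [ 0.1868 -0.48    0.8392]
top 489.5083995821745 489.5083995821745 284.5906347634717 209.60864765446195 cam at [ 0.4966 -0.0308  1.4196]
{'clock': 0.1, 'joint_pos': array([-1.1846,  0.3328, -0.0647,  1.4609,  0.0216,  1.3499, -0.0885]), 'joint_velocities': array([-0.0008, -0.0014,  0.0017, -0.0018, -0.0012, -0.0012,  0.0013]), 'tau': array([  0.0027, -62.6747,   0.0502, -39.2423,   0.0165,   0.0071,
         0.    ]), 'position': array([0.2483, 0.5732, 0.2446]), 'ee_rot': array([ 0.2029,  0.9792, -0.0006, -0.0001]), 'ft_force': array([0.7368, 0.2078, 0.7822]), 'torque': array([ 0.0728, -0.0402, -0.0017]), 'grasp_force': 0.0, 'grip_width': 0.9981966273160009} 0.014
```

View pics/side0.png

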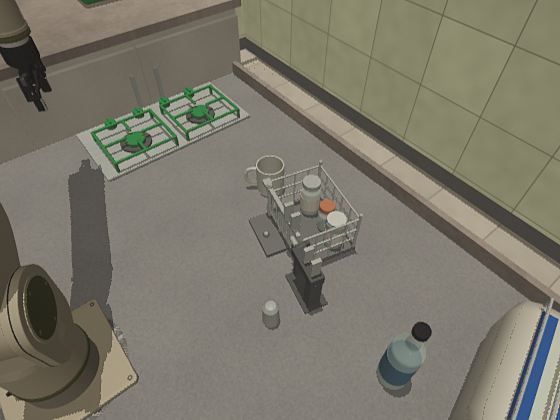

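View pics/top0.png

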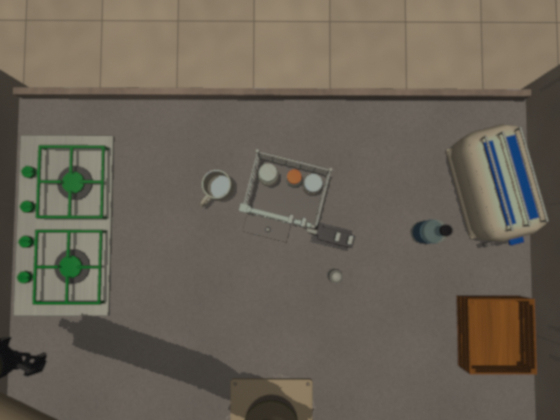

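The top view has the gate running from the hinge near (245,209) to the latch block near (332,236). The four tabs lie between about (300,222) and (350,240). Next I'll enlarge both views.

```bash
python3 - <<'E'
import cv2
a=cv2.imread("pics/top0.png")[140:260,220:380]; cv2.imwrite("pics/topc.png",cv2.resize(a,None,fx=5,fy=5,interpolation=cv2.INTER_CUBIC))
a=cv2.imread("pics/side0.png")[155:315,240:370]; cv2.imwrite("pics/sidec.png",cv2.resize(a,None,fx=3.7,fy=3.7,interpolation=cv2.INTER_CUBIC))
E
```

```text
(no output)
```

View pics/topc.png

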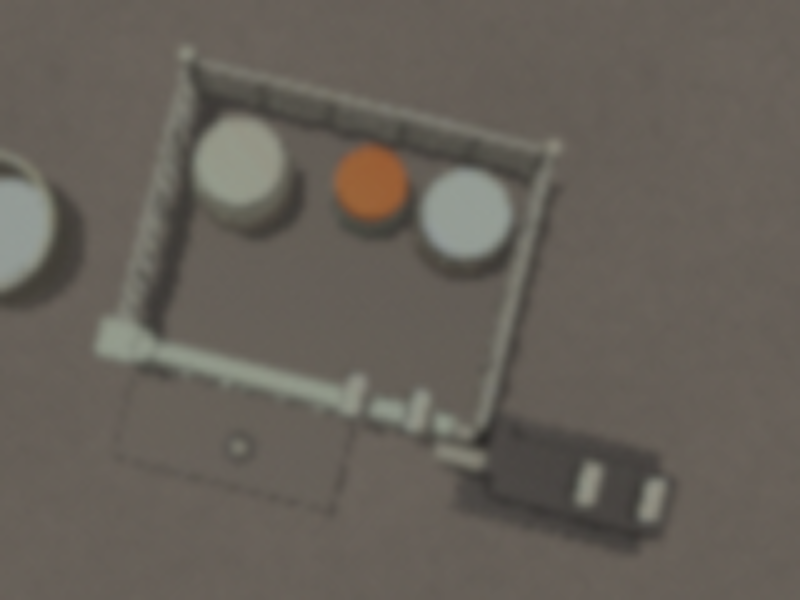

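View pics/sidec.png

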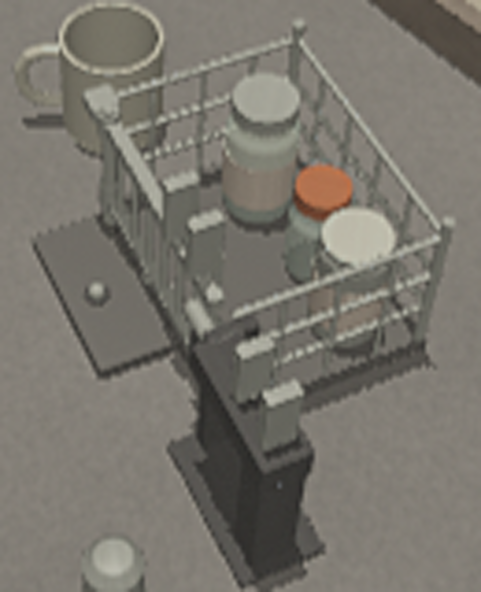

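Top crop: the tab tops are at gate fixed (354,393), gate sliding (419,409), safety sliding (589,483) and safety fixed (652,500). In the side crop, the same tops in the same order are at (181,183), (206,220), (255,352) and (282,392).

```bash
cat > h.py <<'E'
import numpy as np
from workcell import status, viewer, manip
from scipy.spatial.transform import Rotation as Ro
np.set_printoptions(precision=4,suppress=True)
def ray(n,uv):
    m=viewer.camera_model(n);R=np.array(m["R"]);d=R.T@[(uv[0]-m["cx"])/m["fx"],(uv[1]-m["cy"])/m["fy"],1]
    return -R.T@np.array(m["t"]),d
def atz(n,uv,z):
    c,d=ray(n,uv);return c+d*(z-c[2])/d[2]
def tri(a,b):
    A=[];B=[]
    for n,uv in (("top",a),("side",b)):
        c,d=ray(n,uv);d/=np.linalg.norm(d);P=np.eye(3)-np.outer(d,d);A.append(P);B.append(P@c)
    return np.linalg.solve(sum(A),sum(B))
def proj(n,X):
    m=viewer.camera_model(n);p=np.array(m["R"])@X+m["t"];return np.array([m["cx"]+m["fx"]*p[0]/p[2],m["cy"]+m["fy"]*p[1]/p[2]])
E
python3 - <<'E'
from h import *
T=np.array([(354,393),(419,409),(589,483),(652,500.)]);T=(T+.5)/5-.5+[220,140]
S=np.array([(181,183),(206,220),(255,352),(282,392.)]);S=(S+.5)/3.7-.5+[240,155]
tops=[]
for a,b in zip(T,S): print(tri(a,b),atz("top",a,.18),atz("side",b,.18)); tops.append(atz("top",a,.18)[:2])
t=np.array(tops)
for i,j in((0,1),(3,2),(0,3)): print(np.linalg.norm(t[i]-t[j]),t[i]-t[j])
bc=(np.array([(187,55),(553,148)])+.5)/5-.5+[220,140]
b=[atz("top",x,.125)[:2] for x in bc]; d=b[0]-b[1];print("back",b,np.linalg.norm(d),"yaw",np.arctan2(-d[0],d[1]))
hp=atz("top",(np.array([120,338])+.5)/5-.5+[220,140],.128);print("hinge",hp)
d=t[0]-t[3]
for o in status.get_obs().items():
  if o[0]=='ee_rot':print(Ro.from_quat(o[1]).as_matrix())
E
```

```text
[ 0.5604 -0.0489  0.1731] [ 0.5595 -0.0484  0.18  ] [ 0.5571 -0.0537  0.18  ]
[ 0.5524 -0.082   0.1752] [ 0.5515 -0.0813  0.18  ] [ 0.5504 -0.0854  0.18  ]
[ 0.5152 -0.1691  0.1702] [ 0.5144 -0.1674  0.18  ] [ 0.5111 -0.1741  0.18  ]
[ 0.5066 -0.2004  0.176 ] [ 0.5059 -0.1992  0.18  ] [ 0.5055 -0.2027  0.18  ]
0.033926558578004286 [0.008 0.033]
0.03294376326924956 [-0.0085 -0.0318]
0.1601016721831082 [0.0536 0.1508]
back [array([0.7429, 0.0406]), array([ 0.6935, -0.155 ])] 0.20166747043769523 yaw -0.24732699925138218
hinge [0.5909 0.0748 0.128 ]
[[-0.9176  0.3974 -0.0005]
 [ 0.3974  0.9176 -0.0012]
 [-0.0001 -0.0013 -1.    ]]
```

```bash
cat >> h.py <<'E'
def plan(targets,yaws):
    """print tool-axis shift and az (deg) for world targets; yaw=tool y axis angle from world y"""
    o=status.get_obs();R=Ro.from_quat(o['ee_rot']);p=o['position']
    for t,y in zip(targets,yaws):
        G=Ro.from_matrix(np.array([[-np.cos(y),-np.sin(y),0],[-np.sin(y),np.cos(y),0],[0,0,-1]]).T)
        G=Ro.from_matrix(np.column_stack([[-np.cos(y),-np.sin(y),0],[-np.sin(y),np.cos(y),0],[0,0,-1]]))
        print(np.round((R.inv()*G).as_rotvec(degrees=True),2),np.round(R.inv().apply(np.array(t)-p),4))
E
sed -i '/\.T)$/d' h.py
python3 - <<'E'
from h import *
plan([(.43,.25,.26),(.509,-.1895,.26)],[-.247,-.247])
E
```

```text
[-0.07 -0.   -9.27] [-0.2952 -0.2244 -0.0151]
[-0.07 -0.   -9.27] [-0.5424 -0.5963 -0.0146]
```

Request:
play_rows(plan=[0,0,-9.3,-0.295,-0.224,-0.015,1,0,0,-9.3,-0.295,-0.224,-0.015,1,0,0,-9.3,-0.295,-0.224,-0.015,1,0,0,-9.3,-0.295,-0.224,-0.015,1,0,0,-9.3,-0.295,-0.224,-0.015,1,0,0,-9.3,-0.295,-0.224,-0.015,1,0,0,-9.3,-0.295,-0.224,-0.015,1,0,0,-9.3,-0.542,-0.596,-0.015,1,0,0,-9.3,-0.542,-0.596,-0.015,1,0,0,-9.3,-0.542,-0.596,-0.015,1,0,0,-9.3,-0.542,-0.596,-0.015,1,0,0,-9.3,-0.542,-0.596,-0.015,1,0,0,-9.3,-0.542,-0.596,-0.015,1,0,0,-9.3,-0.542,-0.596,-0.015,1,0,0,-9.3,-0.542,-0.596,-0.015,1,0,0,-9.3,-0.542,-0.596,-0.015,1,0,0,-9.3,-0.542,-0.596,-0.015,1,0,0,-9.3,-0.542,-0.596,-0.015,1], squeeze=30)

```text
clock: 2.35
position: [0.5091, -0.1872, 0.2603]
ee_rot: [0.122, 0.993, 0.0, 0.0]
ft_force: [-0.2, -0.6, -0.8]
grip_width: 1.001
grasp_force: 0.0
```

```bash
python3 - <<'E'
from h import *
import cv2
plan([(.509,-.1895,.156)],[-.247])
o=status.get_obs();print(o['joint_pos'],o['position'],o['joint_velocities'],o['ft_force'])
a=viewer.camera("side")[130:310,220:400,::-1];cv2.imwrite("pics/s1.png",cv2.resize(a,None,fx=3.3,fy=3.3,interpolation=cv2.INTER_CUBIC))
E
```

```text
[ 0.04 -0.    0.17] [-0.0004 -0.0024  0.1043]
[-0.2898  0.1465  0.6229  1.6885 -0.0885  1.3349  1.6756] [ 0.5091 -0.1872  0.2603] [ 0.0046  0.0002  0.0067 -0.0029  0.0013 -0.0012  0.0029] [-0.1736 -0.5696 -0.7548]
```

View pics/s1.png

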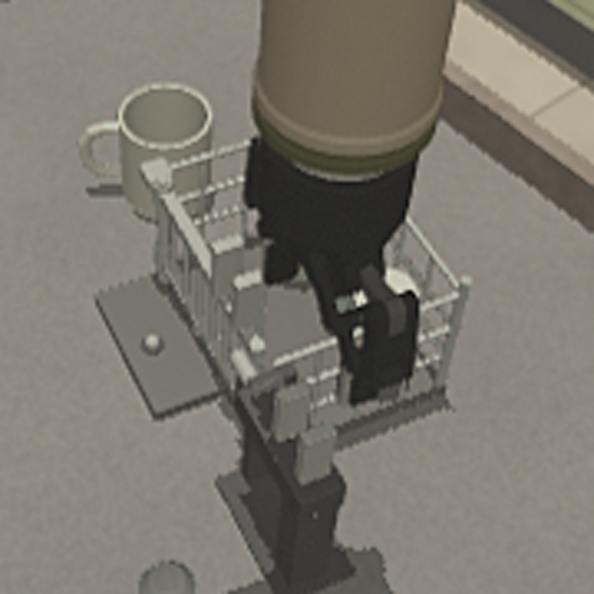

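The open gripper is above the latch block. Its near fingertip is at about (375,395) in the crop, the other at about (280,280). I'll compare these with the projected positions.

```bash
python3 - <<'E'
from h import *
p=np.array([.5091,-.1872,.2603]);y=np.array([.2445,.9697,0])
for s in(-.05,.05):
  for z in (.246,.259): q=p+s*y;q[2]=z;print(s,z,(proj("side",q)-[220,130]+.5)*3.3-.5)
y2=y;x=np.array([.9697,-.2445,0])
for nm,q in(("safety fixed",np.array([.5086,-.1885,.18])-.011*y),("safety slide",np.array([.5086,-.1885,.18])+.022*y)): print(nm,(proj("side",q)-[220,130]+.5)*3.3-.5)
E
```

```text
-0.05 0.246 [355.1864 415.9906]
-0.05 0.259 [357.58   402.8961]
0.05 0.246 [273.9945 286.8683]
0.05 0.259 [275.1288 273.0846]
safety fixed [314.0911 427.8116]
safety slide [289.4149 386.6962]
```

Request:
play_rows(plan=[0,0,0,0,-0.002,0.03,1,0,0,0,0,-0.002,0.06,1,0,0,0,0,-0.002,0.085,1,0,0,0,0,-0.002,0.104,1,0,0,0,0,-0.002,0.104,1,0,0,0,0,-0.002,0.104,1])

```text
clock: 3.15
position: [0.5088, -0.1906, 0.1572]
ee_rot: [0.123, 0.992, 0.0, 0.001]
ft_force: [0.8, 0.6, 0.2]
grip_width: 1.003
grasp_force: 0.0
```

```bash
python3 - <<'E'
from h import *
import cv2
a=viewer.camera("side")[150:300,230:380,::-1];cv2.imwrite("pics/s2.png",cv2.resize(a,None,fx=4,fy=4,interpolation=cv2.INTER_CUBIC))
E
```

```text
(no output)
```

View pics/s2.png

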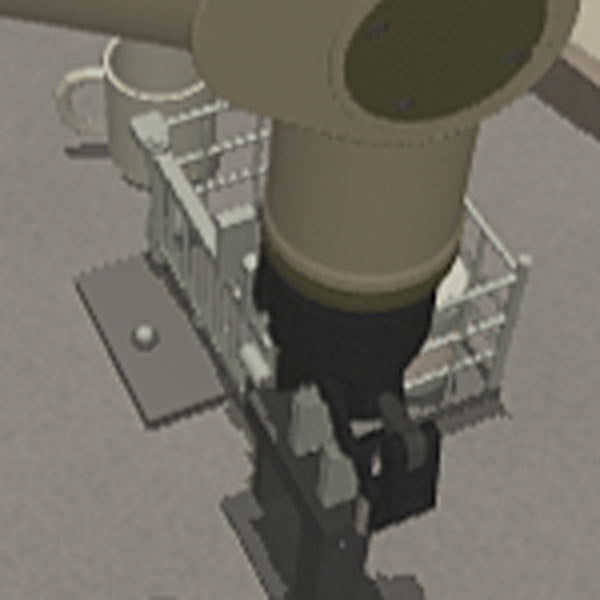

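The fingers straddle the two safety tabs, which are at about (308,420) and (338,478), and nothing is touching (force ≈ 0). Closing now.

Request:
play_rows(plan=[0,0,0,0,0.001,0,0.6,0,0,0,0,0.001,0,0.5,0,0,0,0,0.001,0,0.4,0,0,0,0,0.001,0,0.2,0,0,0,0,0.001,0,0,0,0,0,0,0.001,0,0,0,0,0,0,0.001,0,0,0,0,0,0,0.001,0,0], squeeze=30)

```text
clock: 4.2
position: [0.5086, -0.1915, 0.1573]
ee_rot: [0.124, 0.992, -0.001, 0.001]
ft_force: [-2.2, -4.2, 7.7]
grip_width: 0.363
grasp_force: 34.4
```

Width 0.363 × 85 ≈ 31 mm, so the safety is fully squeezed. Releasing and lifting off.

Request:
play_rows(plan=[0,0,0,0,0,0,1,0,0,0,0,0,0,1,0,0,0,0,0,0,1,0,0,0,0,0,0,1,0,0,0,0,0,-0.03,1,0,0,0,0,0,-0.07,1,0,0,0,0,0,-0.1,1,0,0,0,0,0,-0.1,1,0,0,0,0,0,-0.1,1])

```text
clock: 5.32
position: [0.5084, -0.1896, 0.2556]
ee_rot: [0.123, 0.992, 0.0, -0.0]
ft_force: [-0.1, 0.8, 0.6]
grip_width: 1.003
grasp_force: 0.0
```

```bash
python3 - <<'E'
from h import *
import cv2
o=status.get_obs();print(o['position'],o['ft_force'],o['grip_width'])
plan([(.557,-.0605,.256),(.557,-.0605,.157)],[-.247]*2)
a=viewer.camera("side")[150:300,230:380,::-1];cv2.imwrite("pics/s3.png",cv2.resize(a,None,fx=4,fy=4,interpolation=cv2.INTER_CUBIC))
E
```

```text
[ 0.5084 -0.1896  0.2556] [-0.09    0.7997  0.5539] 1.0025362517839467
[ 0.01 -0.04  0.04] [-0.0157  0.1371 -0.0004]
[ 0.01 -0.04  0.04] [-0.0158  0.137   0.0986]
```

View pics/s3.png

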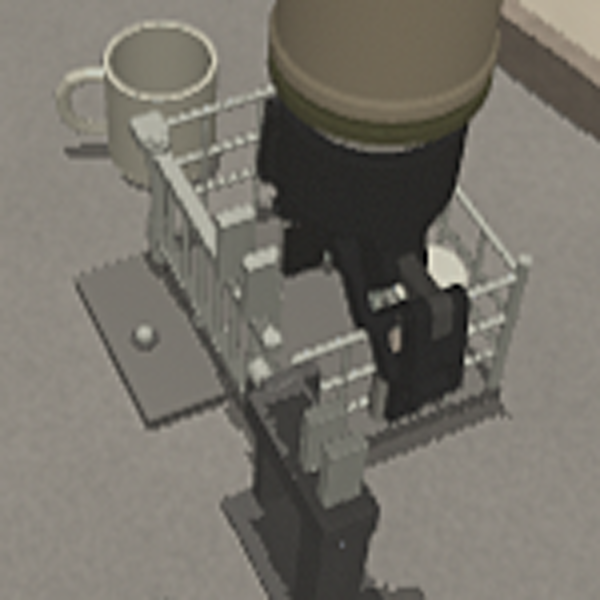

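The safety tabs are now close together, at (325,405) and (343,440), and the bolt is drawn back. Moving to the gate tabs.

Request:
play_rows(plan=[0,0,0,-0.006,0.05,0,1,0,0,0,-0.012,0.1,0,1,0,0,0,-0.016,0.137,0,1,0,0,0,-0.016,0.137,0,1,0,0,0,-0.016,0.137,0.03,1,0,0,0,-0.016,0.137,0.06,1,0,0,0,-0.016,0.137,0.085,1,0,0,0,-0.016,0.137,0.098,1,0,0,0,-0.016,0.137,0.098,1,0,0,0,-0.016,0.137,0.098,1])

```text
clock: 6.62
position: [0.558, -0.0612, 0.1592]
ee_rot: [0.123, 0.992, 0.0, 0.001]
ft_force: [0.2, 0.9, 0.4]
grip_width: 1.002
grasp_force: 0.0
```

Request:
play_rows(plan=[0,0,0,0,0,0,0.6,0,0,0,0,0,0,0.5,0,0,0,0,0,0,0.4,0,0,0,0,0,0,0.2,0,0,0,0,0,0,0,0,0,0,0,0,0,0,0,0,0,0,0,0,0,0,0,0,0,0,0,0], squeeze=40)

```text
clock: 7.62
position: [0.5582, -0.061, 0.1593]
ee_rot: [0.123, 0.992, -0.0, 0.001]
ft_force: [-1.1, 0.5, 7.2]
grip_width: 0.357
grasp_force: 42.2
```

```bash
python3 - <<'E'
from h import *
o=status.get_obs();p=o['position'];print(p,o['ft_force'],o['torque'],o['grip_width'],o['joint_pos'])
def g(p,phi0=-.247):
    h=p+.126*np.array([-np.sin(phi0),np.cos(phi0),0]);print("hinge",h)
    T=[];Y=[]
    for k in range(1,19):
        a=phi0-1.42*k/18;T.append(h-.126*np.array([-np.sin(a),np.cos(a),0]));Y.append(a)
    plan(T,Y)
g(p)
E
```

```text
[ 0.5582 -0.061   0.1593] [-1.0827  0.4554  7.198 ] [-1.1146  0.5547 -0.0346] 0.35651820997882516 [-0.4179  0.2736  0.5218  1.7677 -0.1486  1.1379  1.4749]
hinge [0.589  0.0611 0.1593]
[0.   0.09 4.57] [ 0.0099  0.0004 -0.    ]
[0.01 0.09 9.09] [ 0.0198  0.0016 -0.    ]
[ 0.01  0.09 13.61] [ 0.0295  0.0035 -0.    ]
[ 0.01  0.09 18.13] [ 0.0391  0.0063 -0.0001]
[ 0.02  0.09 22.65] [ 0.0484  0.0097 -0.0001]
[ 0.02  0.09 27.17] [ 0.0574  0.0139 -0.0001]
[ 0.02  0.09 31.69] [ 0.0661  0.0188 -0.0001]
[ 0.03  0.09 36.21] [ 0.0743  0.0243 -0.0001]
[ 0.03  0.09 40.73] [ 0.0821  0.0305 -0.0001]
[ 0.03  0.08 45.25] [ 0.0894  0.0373 -0.0001]
[ 0.04  0.08 49.77] [ 0.0961  0.0446 -0.0001]
[ 0.04  0.08 54.29] [ 0.1022  0.0525 -0.0002]
[ 0.04  0.08 58.81] [ 0.1077  0.0608 -0.0002]
[ 0.05  0.08 63.33] [ 0.1125  0.0695 -0.0002]
[ 0.05  0.08 67.85] [ 0.1166  0.0785 -0.0002]
[ 0.05  0.08 72.37] [ 0.12    0.0878 -0.0002]
[ 0.06  0.08 76.89] [ 0.1226  0.0974 -0.0002]
[ 0.06  0.07 81.41] [ 0.1245  0.1072 -0.0002]
```

The gate tabs are squeezed (about 30 mm) with little side force. Swinging the first part slowly.

Request:
play_rows(plan=[0,0,4.5,0.01,0.0004,0,0,0,0,9,0.02,0.0016,0,0,0,0,13.6,0.0295,0.0035,0,0,0,0,18.1,0.039,0.0063,0,0,0,0,18.1,0.039,0.0063,0,0,0,0,18.1,0.039,0.0063,0,0], squeeze=60)

```text
clock: 8.38
position: [0.5219, -0.0457, 0.1594]
ee_rot: [0.277, 0.961, -0.0, 0.001]
ft_force: [0.5, -0.9, 8.9]
grip_width: 0.349
grasp_force: 60.2
```

```bash
python3 - <<'E'
from h import *
o=status.get_obs();p=o['position'];R=Ro.from_quat(o['ee_rot'])
print(p,"F tool",R.inv().apply(o['ft_force']),R.inv().apply(o['torque']),o['grip_width'])
print("r",np.linalg.norm(p[:2]-[.589,.0611]), R.as_matrix()[:,1])
E
```

```text
[ 0.5219 -0.0457  0.1594] F tool [-0.8949 -0.4503 -8.8647] [ 1.786  -0.1116 -0.0373] 0.34896155058228767
r 0.12619279853828608 [0.5328 0.8462 0.0001]
```

Request:
play_rows(plan=[0,0,5,0.011,0.0005,0,0,0,0,10,0.0219,0.0019,0,0,0,0,15,0.0326,0.0043,0,0,0,0,20,0.0431,0.0076,0,0,0,0,25,0.0532,0.0118,0,0,0,0,30,0.063,0.0169,0,0,0,0,35,0.0723,0.0228,0,0,0,0,40,0.081,0.0295,0,0,0,0,45,0.0891,0.0369,0,0,0,0,50,0.0965,0.045,0,0,0,0,55,0.1032,0.0537,0,0,0,0,58,0.1069,0.0592,0,0,0,0,61,0.1102,0.0649,0,0,0,0,61,0.1102,0.0649,0,0,0,0,61,0.1102,0.0649,0,0,0,0,61,0.1102,0.0649,0,0])

```text
clock: 10.38
position: [0.4623, 0.0676, 0.1593]
ee_rot: [0.727, 0.686, -0.0, -0.001]
ft_force: [-5.9, -6.1, 16.3]
grip_width: 0.351
grasp_force: 58.3
```

```bash
python3 - <<'E'
from h import *
import cv2
o=status.get_obs();p=o['position'];R=Ro.from_quat(o['ee_rot'])
print(p,"F tool",R.inv().apply(o['ft_force']),R.inv().apply(o['torque']),o['grip_width'],o['grasp_force'],o['joint_velocities'])
y=R.as_matrix()[:,1];d=p[:2]-[.589,.0611];print("r",np.linalg.norm(d),"tool open",-.247-np.arctan2(-y[0],y[1]),"pos open",-.247-np.arctan2(d[0],-d[1]))
a=viewer.camera("side")[110:300,200:390,::-1];cv2.imwrite("pics/s4.png",cv2.resize(a,None,fx=3.1,fy=3.1,interpolation=cv2.INTER_CUBIC))
E
```

```text
[0.4623 0.0676 0.1593] F tool [ -6.4297  -5.5968 -16.2509] [ 2.4784 -1.071   0.3396] 0.35075833378840043 58.32149147987366 [ 0.0008 -0.0006  0.0002  0.0008 -0.0024 -0.0017  0.0016]
r 0.12688451770133957 tool open 1.381755443502723 pos open 1.3752559251079437
```

View pics/s4.png

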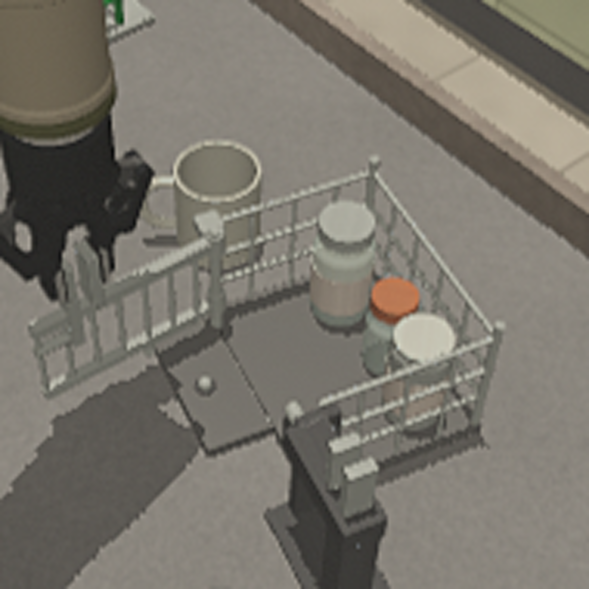

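The picture shows the gate wide open at about 1.38 rad, its free end near (45,360), with the tabs still held in the fingers near (80,270). The jars, tin and mug are undisturbed and the arm is still. I'm handing in.

```bash
python3 -c "
from workcell import manip; print(manip.hand_in())"
```

```text
the job is handed in; nothing more can be done
None
```

I squeezed the safety catch fully, then squeezed the gate tabs and swung the gate to about 1.38 rad; I handed in with the tabs still held and the arm still, at about 10.4 s, and no verdict was returned.

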